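# Sweep loose caps off a bench stand into the bin

## Robot

A 7-joint arm with a two-finger parallel gripper is mounted at the origin on the work surface. World frame = base frame: x ahead of the robot, y to its left, z up, the work surface at z = 0. Lengths are in m, angles in rad, forces in N, time in s.
With the tool pointing down it reaches from about 0.4 to 0.875 m from the base axis. Payload 19.3 kg.
Tool frame: the origin (TCP) lies at the very end of the fingers, on their centre line; the grasp point (between the pads) lies 19 mm behind it; z points along the fingers, y is the line along which they close (so a half turn about z gives the same grasp; the last joint's range is limited). The gripper opens to 85 mm and grips with 20 to 120 N. Pads are 22 mm wide; open, the fingers measure 114 mm over their backs; the gripper's body (76 mm by 85 mm) begins 54 mm behind the grasp point. The pads swing forward as they close: fully open they stand 13 mm farther back than shut.
Start: joints at [-1.339, 0.521, -0.036, 1.599, 0.021, 1.021, -0.113], TCP at [0.186, 0.597, 0.231] pointing down, gripper open.
Joint ranges: [-2.91, 2.91], [-0.3, 2.13], [-1.5, 1.42], [0.17, 2.43], [-1.26, 4.41], [0.16, 1.93], [-2.52, 2.52]. Speed limits (rad/s): [1.89, 1.89, 2.39, 2.39, 3.01, 3.01, 3.01].

## Interface

Orientations are given as [roll, pitch, yaw] about the fixed x, y, z axes, in that order (R = Rz(yaw) Ry(pitch) Rx(roll)).
In Python, from workcell import bot gives the robot as it stands. The module is installed in compiled form; this text tells all that it offers.
- The arm moves only by the tool apply_moves, never from a script. Its arguments are lists of equal length, an entry for each row: "claw": the finger opening in m, from 0 to 0.0854; "xyz": the shift along the tool's x, y, z in m, a list of three; "twist": the turn, a rotation vector about the tool's x, y, z in rad, a list of three. A call has 1 to 20 rows; each row shifts and turns the commanded pose from where the row before left it, along the tool's axes as they then stand; what a row does not reach is not made up. A row lasts 1/10 s, in which the tool goes at most 50 mm and 8.59 degrees, less where a joint would pass 70% of its speed; a pose out of reach is approached as far as the arm can. A call with a gripper value outside its range is refused whole. The fingers move at their own pace and stop on an object; "force" is the grip in N (left out, the last holds). Time passes only in rows, so rows that do not move let the fingers close. It gives the time, the measured TCP pose, the force, the opening and the grip force at its end, in the units of the state.
- bot.observe(): the state, without advancing time (a new reading comes with each control period).
- bot.grab_frame(name): name is "scene" or "top" or "wrist"; returns a dict with "img" (420x560x3 uint8, red, green, blue), "vfov" (degrees; the focal length in pixels is half the picture's height over the tangent of half this angle, whatever the lens; pixels are square), "cx", "cy" (the principal point, pixels), "view" (4x4, takes a point from world to camera coordinates). Camera axes: x right, y up, looking along -z (the intrinsics and any distortion apply to the point x, -y, -z); pixel columns grow to the right and rows downward; lengths in m; the calibration is good to about 2 mm. A picture is of the moment at which its call begins. There is no depth.
- bot.job_done(): hands the job in; it is judged then, once.
Trained networks look in the newest picture that a camera, given by its name, has taken for a name from the list of things; names that differ only in an ending like _2 or _b are one class to them, and where a whole thing is asked for, a point or a joint stands for the part that bears it (a point fixed in the world has none). Each returns a list of dicts, best first, with "score" (0 to 1); they miss things now and then, are a little off and sometimes report something else, mostly with a low value. They report only what shows in the picture. A call takes as long as a camera call. They do not tell look-alikes from the thing itself.
- bot.find_in(camera, query): "position" ([x, y, z] in m, in world coordinates, good to about 4 mm: the middle of the surface that is visible of it).
The state is a dict: "clock": time; "qpos": joint angles; "qd": joint speeds; "joint_efforts": joint torques, N m; "position": TCP position; "tool_rot": TCP orientation; "force": force on the tool from outside, world axes, zero at the start; "moment": the same for the moment, N m; "grip_width": finger opening in m; "finger_force": force on a finger pad.
Only numpy, scipy, OpenCV 4.12 (cv2) and the standard library are available. Lean on these libraries where they do the work, as an engineer would, in place of code of your own. Each camera call takes 0.05 s, during which the arm holds its last target. There are 200 camera calls.

## Task

Sweep the three loose screw caps off the end of the bench stand into the white bin beside it, pushing them along with the fingertips and never picking one up. Leave the two capped vials, the tube rack and the bottle standing where they are.

Things in the scene. Friction and masses are not known exactly. Their poses are not given: they have to be found in the camera images.
- board: low steel bench stand, black rubber top, fixed: 200 mm (its x) by 280 mm (its y), top 45 mm above the table. Lips 6 mm high, 5 mm thick along both long sides (x = -100, +100 mm); the short ends (y = -140, +140 mm) are open. Origin: centre of its underside. Two vials stand in the middle strip (x within 6 mm of 0); caps lie 55 to 75 mm either side of it, two near, one far
- bin: white open-topped bin, fixed, 200 mm (x) by 100 mm (y) by 40 mm high, walls 4 mm; its axes are parallel to the stand's. It stands 2 mm from one short end of the stand (either the +y or the -y end), its rim 5 mm below the stand's top, so what is pushed off that end falls in. Origin at the centre of its underside
- cap1: loose blue screw cap lying flat on the bench stand, a ribbed disc 30 mm in diameter and 15 mm high, about 15 g; origin at the centre of its underside, z up. All three caps are alike
- cap2: loose blue screw cap lying flat on the bench stand, a ribbed disc 30 mm in diameter and 15 mm high, about 15 g; origin at the centre of its underside, z up. All three caps are alike
- cap3: loose blue screw cap lying flat on the bench stand, a ribbed disc 30 mm in diameter and 15 mm high, about 15 g; origin at the centre of its underside, z up. All three caps are alike
- vial1: closed vial standing on the bench stand: amber glass 26 mm in diameter with the same blue screw cap (30 mm) on top, 55 mm tall in all, 40 g, tips over easily; origin at the centre of its underside, z up. To be left alone
- vial2: closed vial standing on the bench stand: amber glass 26 mm in diameter with the same blue screw cap (30 mm) on top, 55 mm tall in all, 40 g, tips over easily; origin at the centre of its underside, z up. To be left alone
- rack: white tube rack with twelve short tubes, loose, one rigid piece 180 mm (x) by 60 mm (y), 58 mm tall, 450 g; it stands on the table about 22 mm from the stand's other short end, across from the bin. Origin at the centre of its underside. To be left alone
- bottle: closed glass bottle with a blue cap, 60 mm in diameter and 100 mm tall, 300 g, standing on the table beyond the stand's far long side; origin at the centre of its underside. To be left alone
Things that resemble listed ones, but are neither listed nor needed, are in the scene too. What is shaped like the cap2 but pink is not meant.

How it is judged:
By the outcome, as a careful person would: the job done as asked, in the order asked, and still so for the second after the job is handed in, with the robot touching nothing.
It also fails if it takes over 51 s, if anything falls off the work surface, if the arm or the gripper's body presses on something with over 40 N, if the wrist force passes 120 N, or if a joint passes its speed limit or range.

## Working session

There is one attempt and no reset: what is moved stays moved. The work goes in short steps, Python scripts to look and compute and a tool call to move; the robot and the scene stay as the last step left them, time stands still between calls to the robot, and variables do not carry over. Pictures are saved under pics/ and viewed, at most 10 in all, crops included, and the job is handed in when it is done.

Besides the shell and the picture viewer there is one more tool, called by a JSON object that holds its "api" and its "payload", one argument or row to a line. apply_moves: Moves the arm, as the interface text tells. Its arguments: {"type":"object","properties":{"claw":{"type":"array"},"xyz":{"type":"array"},"twist":{"type":"array"},"force":{"type":"number"}},"required":["claw","xyz","twist"]}

```bash
mkdir -p pics; cat > h.py <<'E'
import numpy as np, cv2
from workcell import bot
def shot(n,f):
    d=bot.grab_frame(n); cv2.imwrite('pics/'+f,cv2.cvtColor(d['img'],cv2.COLOR_RGB2BGR)); return d
def px(d,p):
    c=d['view']@np.r_[p,1]; f=210/np.tan(np.radians(d['vfov'])/2)
    return d['cx']+f*c[0]/-c[2], d['cy']-f*c[1]/-c[2]
def ray(d,u,v,z):
    f=210/np.tan(np.radians(d['vfov'])/2); V=np.linalg.inv(d['view'])
    r=V[:3,:3]@np.array([(u-d['cx'])/f,-(v-d['cy'])/f,-1]); o=V[:3,3]
    return o+r*(z-o[2])/r[2]
E
python3 - <<'E'
from h import *
np.set_printoptions(precision=3,suppress=True)
t=shot('top','t1.png'); s=shot('scene','s1.png')
print({k:v for k,v in t.items() if k!='img'})
for q in ['board','bin','cap1','vial1','rack','bottle']:
    for c in ['top']:
        for r in bot.find_in(c,q): print(c,q,round(r['score'],2),np.array(r['position']),np.round(px(t,r['position'])))
o=bot.observe(); print(o['clock'],o['position'],o['tool_rot'],o['grip_width'])
E
```

```text
{'vfov': 45.12964515135944, 'cx': 279.60760239879113, 'cy': 209.2766197041755, 'view': array([[-0.029, -1.   , -0.004,  0.047],
       [ 0.996, -0.029,  0.087, -0.568],
       [-0.087, -0.002,  0.996, -0.812],
       [ 0.   ,  0.   ,  0.   ,  1.   ]])}
top board 0.91 [0.534 0.072 0.045] [255. 230.]
top bin 0.9 [ 0.531 -0.123  0.007] [371. 230.]
top bin 0.51 [0.546 0.259 0.046] [138. 226.]
top cap1 0.62 [0.609 0.101 0.061] [234. 183.]
top cap1 0.59 [0.382 0.181 0.016] [191. 326.]
top cap1 0.58 [0.385 0.109 0.017] [235. 323.]
top cap1 0.54 [0.467 0.012 0.061] [293. 272.]
top cap1 0.51 [0.482 0.13  0.059] [218. 264.]
top vial1 0.69 [0.542 0.111 0.098] [226. 224.]
top vial1 0.68 [0.544 0.035 0.098] [277. 221.]
top bottle 0.66 [0.705 0.047 0.07 ] [267. 122.]
0.4 [0.186 0.597 0.231] [-3.141  0.     2.84 ] 0.08544661149695583
```

View pics/t1.png

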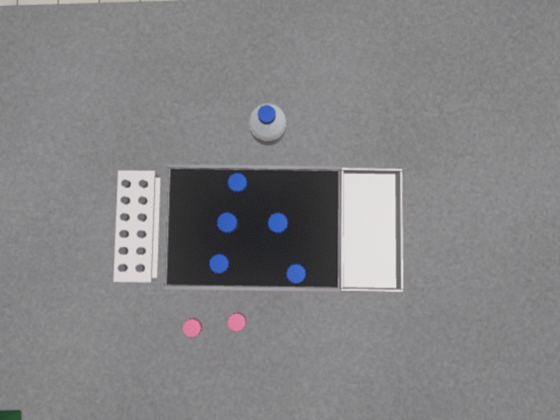

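View pics/s1.png

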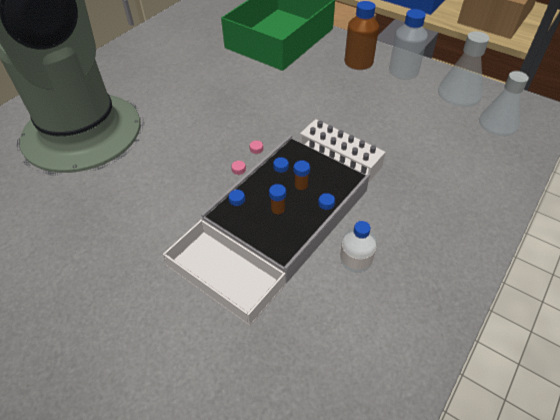

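The top view shows five blue discs at (237,183), (227,222), (278,222), (219,263) and (296,273). In the scene view, the two in the middle strip stand on amber bodies, so they are the vials. The loose caps are therefore (237,183), (219,263) and (296,273). The pink discs at (192,328) and (236,322) are decoys. The bin is at the stand's right end, toward −y. I'll confirm with one crop and measure.

```bash
python3 - <<'E'
from h import *
np.set_printoptions(precision=4,suppress=True)
t=bot.grab_frame('top'); s=bot.grab_frame('scene')
cv2.imwrite('pics/c1.png',cv2.resize(cv2.cvtColor(s['img'][130:300,180:400],cv2.COLOR_RGB2BGR),None,fx=3.5,fy=3.5,interpolation=2))
im=t['img'].astype(int)
dark=((im.max(2)<45)|((im[...,2]>im[...,0]+60))).astype(np.uint8); dark[:160]=0; dark[292:]=0;dark[:,:160]=0;dark[:,341:]=0
dark=cv2.morphologyEx(dark,cv2.MORPH_OPEN,np.ones((3,3)))
cs,_=cv2.findContours(dark,0,2); c=max(cs,key=cv2.contourArea)
box=cv2.boxPoints(cv2.minAreaRect(c)); print(box)
W=np.array([ray(t,u,v,0.045)[:2] for u,v in box]); print(W)
r=cv2.minAreaRect((W*1000).astype(np.float32)); print(r)
# board frame: y axis from the long side
e=[W[(i+1)%4]-W[i] for i in range(4)]; L=max(e,key=np.linalg.norm); ey=L/np.linalg.norm(L); ey*=np.sign(ey[1]); ex=np.array([ey[1],-ey[0]])
C=W.mean(0); print('C',C,'yaw',np.arctan2(ex[1],ex[0]))
blue=((im[...,2]>im[...,0]+60)&(im[...,2]>im[...,1]+40)).astype(np.uint8)
n,l,st,ce=cv2.connectedComponentsWithStats(blue)
for i in range(1,n):
    if st[i,4]>60 and 160<ce[i,1]<300:
        v=215<ce[i,1]<230; p=ray(t,*ce[i],0.1 if v else 0.06)[:2]
        print(ce[i],st[i,4],'vial' if v else 'cap',p,'board',(p-C)@ex,(p-C)@ey)
E
```

```text
[[186.9846 194.8769]
 [298.3693 180.9539]
 [308.4154 261.3231]
 [197.0308 275.2462]]
[[ 0.595   0.18  ]
 [ 0.6124 -0.0013]
 [ 0.4821 -0.0132]
 [ 0.4652  0.1656]]
((538.599609375, 83.0904541015625), (130.79371643066406, 182.0960235595703), 5.475612163543701)
C [0.5387 0.0828] yaw 0.09556724292173462
[236.9898 181.9966] 294 cap [0.6115 0.0971] board 0.07384991160138869 0.007345734070313614
[226.6317 222.0629] 334 vial [0.5454 0.1106] board 0.009352854445417072 0.027095011559405
[277.4187 222.3012] 332 vial [0.5428 0.0343] board -0.0005336676421848753 -0.04867669245581881
[218.7023 263.2298] 309 cap [0.4835 0.1287] board -0.050521029985596086 0.050995584358427444
[295.6361 273.1541] 305 cap [0.4645 0.0083] board -0.08093047475513654 -0.06708329108080355
```

View pics/c1.png

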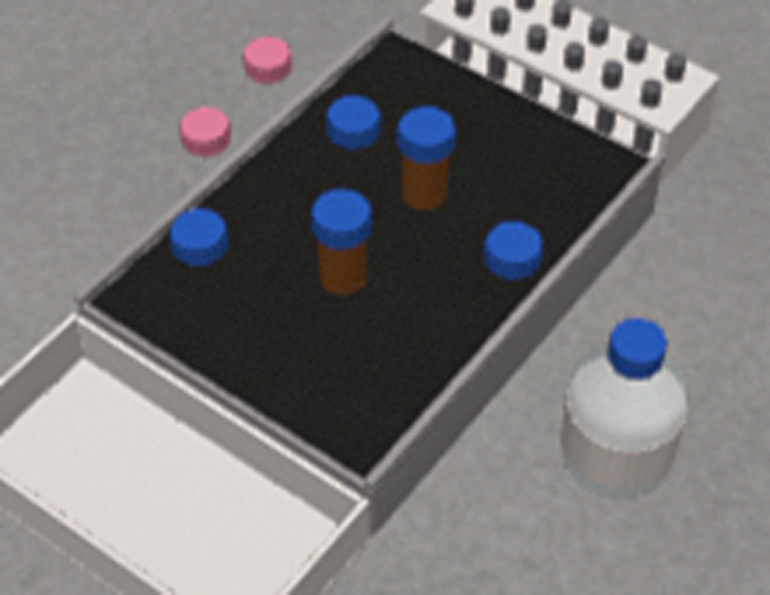

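The crop confirms it: two amber-bodied vials at crop (425,150) and (342,235), and loose caps at (353,120), (198,235) and (513,248). The fit of the dark area picked out only part of the board, so I'll redo the board frame.

```bash
python3 - <<'E'
from h import *
np.set_printoptions(precision=4,suppress=True)
t=bot.grab_frame('top')
im=t['img'].astype(int)
print(im[240,160:180].mean(1).astype(int), im[240,332:348].mean(1).astype(int), im[160:175,200].mean(1).astype(int), im[280:295,250].mean(1).astype(int))
g=im.mean(2); m=(g<60)
# rubber edges (sub-region fits) left/right by columns, top/bottom by rows
def edge_rows(cols,rng,last): 
    return np.array([(c,[r for r in rng if m[r,c]][-1 if last else 0]) for c in cols])
def edge_cols(rows,rng,last):
    return np.array([([c for c in rng if m[r,c]][-1 if last else 0],r) for r in rows])
fits={}
for n,P,o in [('far',edge_rows(range(180,330,5),range(160,180),0),-.5),('near',edge_rows(range(180,330,5),range(278,295),1),.5)]:
    W=np.array([ray(t,u,v+o,0.045 if n=='far' else .051)[:2] for u,v in P]); a=np.polyfit(W[:,1],W[:,0],1); print(n,a,np.std(W[:,0]-np.polyval(a,W[:,1])),P[0],P[-1]); fits[n]=a
for n,P,o in [('L',edge_cols(range(175,285,5),range(160,185),0),-.5),('R',edge_cols(range(175,285,5),range(325,345),1),.5)]:
    W=np.array([ray(t,u+o,v,0.045)[:2] for u,v in P]); a=np.polyfit(W[:,0],W[:,1],1); print(n,a,np.std(W[:,1]-np.polyval(a,W[:,0])),P[0],P[-1]); fits[n]=a
yaw=-np.mean([fits['far'][0],fits['near'][0]]); print('yaw',yaw,[fits[k][0] for k in fits])
x=lambda k:np.polyval(fits[k],0.075); y=lambda k:np.polyval(fits[k],0.535)
print('width',x('far')-x('near'),'len',y('L')-y('R'))
C=np.array([(x('far')+x('near'))/2,(y('L')+y('R'))/2]); ex=np.array([np.cos(yaw),np.sin(yaw)]); ey=np.array([-ex[1],ex[0]]); print('C',C)
for n,p in dict(capF=(.6115,.0971),v1=(.5454,.1106),v2=(.5428,.0343),capA=(.4835,.1287),capB=(.4645,.0083)).items():
    d=np.array(p)-C; print(n,d@ex,d@ey)
print('bin end edges y world at board')
o=bot.observe(); print(o['clock'],o['position'],o['tool_rot'])
E
```

```text
[135 136 137 138 138 137 130 121  80  51  49  48  49  48  50  48  47  49
  49  46] [ 51  53  54  51  50  73 124 134 135 192 222 217 219 223 222 221] [132 130 131 134 142 154 156 142  96  64  49  44  46  47  47] [ 41  41  43  43  43  67 112 149 164 158 147 134 131 133 131]
far [0.0439 0.6295] 0.0006569662803357063 [180 170] [325 171]
near [0.0419 0.4446] 0.0004757546430288877 [180 283] [325 285]
L [-0.0428  0.2331] 0.00044559185324424615 [171 175] [168 280]
R [-0.039  -0.0394] 5.324636885489197e-18 [336 175] [336 280]
yaw -0.042887737309143616 [np.float64(0.04389187928515188), np.float64(0.04188359533313535), np.float64(-0.042775222996765096), np.float64(-0.03898603704507095)]
width 0.18499018264476474 len 0.2704714001688263
C [0.5402 0.075 ]
capF 0.07023871928246077 0.02512490997673218
v1 0.0036206937705968163 0.035778485756753124
v2 0.004294415852723536 -0.04056282742658199
capA -0.058998416919052415 0.05120790494340622
capB -0.07281884495570251 -0.0698959999023244
bin end edges y world at board
0.55 [0.1858 0.5967 0.2313] [-3.1416  0.      2.8398]
```

Tool plan: turn to yaw 1.528, which makes tool x = board y and tool y = board x. Each cap is then pushed nested in a 16 mm finger gap. I'll do near cap B first.

{"api": "apply_moves", "payload": {
  "claw": [0.016, 0.016, 0.016, 0.016, 0.016, 0.016, 0.016, 0.016, 0.016, 0.016],
  "xyz": [
    [0, 0, 0],
    [0, 0, 0],
    [0, 0, 0],
    [0, 0, 0],
    [0, 0, 0],
    [0, 0, 0],
    [0, 0, 0],
    [0, 0, 0],
    [0, 0, 0],
    [0, 0, 0]
  ],
  "twist": [
    [0, 0, 0.131],
    [0, 0, 0.131],
    [0, 0, 0.131],
    [0, 0, 0.131],
    [0, 0, 0.131],
    [0, 0, 0.131],
    [0, 0, 0.131],
    [0, 0, 0.131],
    [0, 0, 0.131],
    [0, 0, 0.131]
  ]
}}

```text
clock: 1.55
position: [0.1857, 0.5968, 0.2313]
tool_rot: [-3.142, -0.0, 1.524]
force: [-0.2, 0.5, -0.3]
grip_width: 0.0155
finger_force: 0.0
```

{"api": "apply_moves", "payload": {
  "claw": [0.016, 0.016, 0.016, 0.016, 0.016, 0.016, 0.016, 0.016, 0.016, 0.016, 0.016, 0.016, 0.016, 0.016, 0.016],
  "xyz": [
    [-0.038, 0.022, 0],
    [-0.038, 0.022, 0],
    [-0.038, 0.022, 0],
    [-0.038, 0.022, 0],
    [-0.038, 0.022, 0],
    [-0.038, 0.022, 0],
    [-0.038, 0.022, 0],
    [-0.038, 0.022, 0],
    [-0.038, 0.022, 0],
    [-0.038, 0.022, 0],
    [-0.038, 0.022, 0],
    [-0.038, 0.022, 0],
    [-0.038, 0.022, 0],
    [-0.038, 0.022, 0],
    [0, 0, 0]
  ],
  "twist": [
    [0, 0, 0],
    [0, 0, 0],
    [0, 0, 0],
    [0, 0, 0],
    [0, 0, 0],
    [0, 0, 0],
    [0, 0, 0],
    [0, 0, 0],
    [0, 0, 0],
    [0, 0, 0],
    [0, 0, 0],
    [0, 0, 0],
    [0, 0, 0],
    [0, 0, 0],
    [0, 0, 0]
  ]
}}

```text
clock: 3.05
position: [0.4735, 0.0474, 0.2317]
tool_rot: [3.14, 0.001, 1.523]
force: [-0.3, 0.1, -0.5]
grip_width: 0.016
finger_force: 0.0
```

```bash
cat >> h.py <<'E'
C=np.array([.5402,.075]); ya=-.0429; ex=np.array([np.cos(ya),np.sin(ya)]); ey=np.array([-ex[1],ex[0]])
def where():
    o=bot.observe(); d=o['position'][:2]-C
    print('t',round(o['clock'],2),'board',np.round([d@ex,d@ey,o['position'][2]],4),'rot',np.round(o['tool_rot'],3),'w',round(o['grip_width'],4),'F',np.round(o['force'],1))
E
python3 - <<'E'
from h import *
where(); shot('wrist','w1.png')
E
```

```text
t 3.05 board [-0.0654 -0.0304  0.2317] rot [3.140e+00 1.000e-03 1.523e+00] w 0.016 F [-0.3  0.1 -0.5]
```

View pics/w1.png

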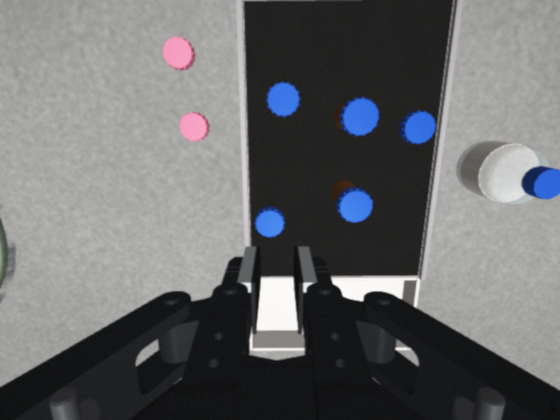

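The wrist view shows slim fingertips at (250,255) and (303,255). The caps are at (269,223), (283,99) and (419,127), and the vials at (355,206) and (360,117). I'll cross-check their positions from here.

```bash
python3 - <<'E'
from h import *
w=bot.grab_frame('wrist')
for n,u,v,z in [('B',269,223,.06),('A',283,99,.06),('F',419,127,.06),('v2',355,206,.1),('v1',360,117,.1),('lipnear',249,200,.051),('lipfar',432,200,.051)]:
    d=ray(w,u,v,z)[:2]-C; print(n,np.round([d@ex,d@ey],4))
where()
E
```

```text
B [-0.0739 -0.066 ]
A [-0.0598  0.0549]
F [0.0689 0.0294]
v2 [ 0.0032 -0.0367]
v1 [0.0024 0.0391]
lipnear [-0.0945 -0.0439]
lipfar [ 0.0949 -0.0445]
t 3.15 board [-0.0673 -0.0262  0.2313] rot [-3.142  0.     1.528] w 0.0159 F [ 0.  -0.4 -0.2]
```

{"api": "apply_moves", "payload": {
  "claw": [0.016, 0.016, 0.016, 0.016, 0.016, 0.016, 0.016],
  "xyz": [
    [0, -0.002, 0.04],
    [0, 0, 0.04],
    [0, 0, 0.04],
    [0, 0, 0.03],
    [0, 0, 0.02],
    [0, 0, 0.012],
    [0, 0, 0]
  ],
  "twist": [
    [0, 0, 0],
    [0, 0, 0],
    [0, 0, 0],
    [0, 0, 0],
    [0, 0, 0],
    [0, 0, 0],
    [0, 0, 0]
  ]
}}

```text
clock: 3.85
position: [0.469, 0.0533, 0.0485]
tool_rot: [-3.14, 0.0, 1.531]
force: [0.2, -0.7, 0.3]
grip_width: 0.0159
finger_force: 0.0
```

```bash
python3 - <<'E'
from h import *
where()
E
```

```text
t 3.85 board [-0.0702 -0.0247  0.0485] rot [-3.14   0.     1.531] w 0.0159 F [ 0.2 -0.7  0.3]
```

{"api": "apply_moves", "payload": {
  "claw": [0.016, 0.016, 0.016, 0.016, 0.016, 0.016, 0.016, 0.016, 0.016, 0.016, 0.016, 0.016, 0.016, 0.016, 0.016],
  "xyz": [
    [-0.008, 0, 0],
    [-0.008, 0, 0],
    [-0.008, 0, 0],
    [-0.01, 0, 0],
    [-0.01, 0, 0],
    [-0.01, 0, 0],
    [-0.01, 0, 0],
    [-0.01, 0, 0],
    [-0.01, 0, 0],
    [-0.01, 0, 0],
    [-0.01, 0, 0],
    [-0.01, 0, 0],
    [-0.01, 0, 0],
    [-0.01, 0, 0],
    [0, 0, 0]
  ],
  "twist": [
    [0, 0, 0],
    [0, 0, 0],
    [0, 0, 0],
    [0, 0, 0],
    [0, 0, 0],
    [0, 0, 0],
    [0, 0, 0],
    [0, 0, 0],
    [0, 0, 0],
    [0, 0, 0],
    [0, 0, 0],
    [0, 0, 0],
    [0, 0, 0],
    [0, 0, 0],
    [0, 0, 0]
  ]
}}

```text
clock: 5.35
position: [0.4641, -0.0828, 0.0494]
tool_rot: [3.141, 0.0, 1.528]
force: [0.5, -0.0, 0.0]
grip_width: 0.016
finger_force: 0.0
```

```bash
python3 - <<'E'
from h import *
where(); a=shot('top','t2.png')['img']; b=shot('scene','s2.png')['img']
o=np.hstack([a[140:350,100:460],b[120:330,140:420]])[...,::-1]; o=cv2.resize(o,(800,262)); cv2.imwrite('pics/m2.png',o)
E
```

```text
t 5.35 board [-0.0692 -0.1609  0.0494] rot [3.141 0.    1.528] w 0.016 F [ 0.5 -0.   0. ]
```

View pics/m2.png

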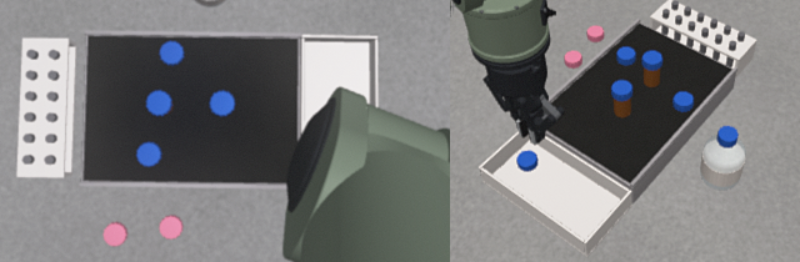

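Cap B lies in the bin, at (527,160) in the right half of the picture, and everything else is undisturbed. Next is near cap A: lift, go back behind it and lower.

{"api": "apply_moves", "payload": {
  "claw": [0.016, 0.016, 0.016, 0.016, 0.016, 0.016, 0.016, 0.016, 0.016, 0.016, 0.016, 0.016, 0.016, 0.016, 0.016, 0.016],
  "xyz": [
    [0, 0, -0.04],
    [0, 0, -0.04],
    [0, 0, -0.02],
    [0.032, 0.002, 0],
    [0.032, 0.002, 0],
    [0.032, 0.002, 0],
    [0.032, 0.002, 0],
    [0.032, 0.002, 0],
    [0.032, 0, 0],
    [0.032, 0, 0],
    [0.032, 0, 0],
    [0, 0, 0],
    [0, 0, 0.04],
    [0, 0, 0.04],
    [0, 0, 0.02],
    [0, 0, 0]
  ],
  "twist": [
    [0, 0, 0],
    [0, 0, 0],
    [0, 0, 0],
    [0, 0, 0],
    [0, 0, 0],
    [0, 0, 0],
    [0, 0, 0],
    [0, 0, 0],
    [0, 0, 0],
    [0, 0, 0],
    [0, 0, 0],
    [0, 0, 0],
    [0, 0, 0],
    [0, 0, 0],
    [0, 0, 0],
    [0, 0, 0]
  ]
}}

```text
clock: 7.05
position: [0.4837, 0.1737, 0.0473]
tool_rot: [-3.139, 0.001, 1.53]
force: [-0.1, -0.1, 0.8]
grip_width: 0.0162
finger_force: 0.0
```

```bash
python3 - <<'E'
from h import *
where()
E
```

```text
t 7.05 board [-0.0606  0.0962  0.0473] rot [-3.139e+00  1.000e-03  1.530e+00] w 0.0162 F [-0.1 -0.1  0.8]
```

{"api": "apply_moves", "payload": {
  "claw": [0.016, 0.016, 0.016, 0.016, 0.016, 0.016, 0.016, 0.016, 0.016, 0.016, 0.016, 0.016, 0.016, 0.016, 0.016, 0.016, 0.016, 0.016, 0.016, 0.016],
  "xyz": [
    [-0.008, 0, 0],
    [-0.008, 0, 0],
    [-0.01, 0, 0],
    [-0.012, 0, 0],
    [-0.014, 0, 0],
    [-0.014, 0, 0],
    [-0.014, 0, 0],
    [-0.014, 0, 0],
    [-0.014, 0, 0],
    [-0.014, 0, 0],
    [-0.014, 0, 0],
    [-0.014, 0, 0],
    [-0.014, 0, 0],
    [-0.014, 0, 0],
    [-0.014, 0, 0],
    [-0.014, 0, 0],
    [-0.014, 0, 0],
    [-0.014, 0, 0],
    [-0.014, 0, 0],
    [-0.012, 0, 0]
  ],
  "twist": [
    [0, 0, 0],
    [0, 0, 0],
    [0, 0, 0],
    [0, 0, 0],
    [0, 0, 0],
    [0, 0, 0],
    [0, 0, 0],
    [0, 0, 0],
    [0, 0, 0],
    [0, 0, 0],
    [0, 0, 0],
    [0, 0, 0],
    [0, 0, 0],
    [0, 0, 0],
    [0, 0, 0],
    [0, 0, 0],
    [0, 0, 0],
    [0, 0, 0],
    [0, 0, 0],
    [0, 0, 0]
  ]
}}

```text
clock: 9.05
position: [0.4737, -0.0871, 0.0493]
tool_rot: [-3.142, 0.0, 1.529]
force: [-0.6, -1.0, 0.0]
grip_width: 0.0159
finger_force: 0.0
```

```bash
python3 - <<'E'
from h import *
a=shot('top','t3.png')['img']; b=shot('scene','s3.png')['img']; where()
o=np.hstack([a[140:350,100:460],b[120:330,140:420]])[...,::-1]; o=cv2.resize(o,(800,262)); cv2.imwrite('pics/m3.png',o)
E
```

```text
t 9.15 board [-0.0594 -0.1653  0.0494] rot [3.141e+00 1.000e-03 1.527e+00] w 0.0161 F [0.4 0.6 1.2]
```

View pics/m3.png

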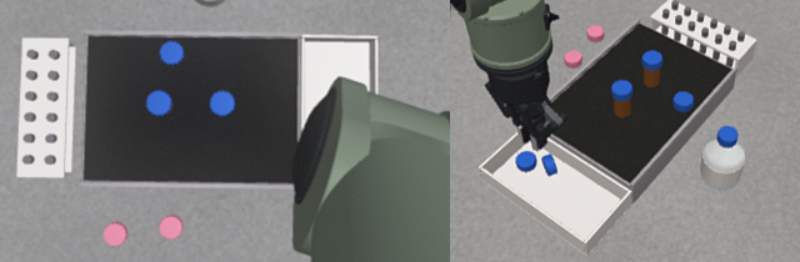

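Both near caps are in the bin, at (526,160) and (549,163), and the vials are standing. Now the far cap: lift well above the vials, cross over behind it and lower.

{"api": "apply_moves", "payload": {
  "claw": [0.016, 0.016, 0.016, 0.016, 0.016, 0.016, 0.016, 0.016, 0.016, 0.016, 0.016, 0.016],
  "xyz": [
    [0, 0, -0.04],
    [0, 0, -0.045],
    [0, 0, -0.045],
    [0.029, 0.016, 0],
    [0.029, 0.016, 0],
    [0.029, 0.016, 0],
    [0.029, 0.016, 0],
    [0.029, 0.016, 0],
    [0.029, 0.016, 0],
    [0.029, 0.016, 0],
    [0.029, 0.014, 0],
    [0, 0, 0]
  ],
  "twist": [
    [0, 0, 0],
    [0, 0, 0],
    [0, 0, 0],
    [0, 0, 0],
    [0, 0, 0],
    [0, 0, 0],
    [0, 0, 0],
    [0, 0, 0],
    [0, 0, 0],
    [0, 0, 0],
    [0, 0, 0],
    [0, 0, 0]
  ]
}}

```text
clock: 10.35
position: [0.61, 0.1462, 0.1785]
tool_rot: [-3.141, -0.002, 1.535]
force: [0.0, -0.0, -0.2]
grip_width: 0.016
finger_force: 0.0
```

```bash
python3 - <<'E'
from h import *
bot.grab_frame('scene'); where()
E
```

```text
t 10.4 board [0.0661 0.0715 0.1786] rot [-3.141 -0.     1.533] w 0.0161 F [-0.5 -1.1 -0. ]
```

{"api": "apply_moves", "payload": {
  "claw": [0.016, 0.016, 0.016, 0.016, 0.016, 0.016],
  "xyz": [
    [0, 0.001, 0.04],
    [0, 0, 0.04],
    [0, 0, 0.03],
    [0, 0, 0.015],
    [0, 0, 0.005],
    [0, 0, 0]
  ],
  "twist": [
    [0, 0, 0],
    [0, 0, 0],
    [0, 0, 0],
    [0, 0, 0],
    [0, 0, 0],
    [0, 0, 0]
  ]
}}

```text
clock: 11.0
position: [0.6107, 0.1407, 0.0498]
tool_rot: [3.141, 0.0, 1.529]
force: [0.1, -0.2, 0.0]
grip_width: 0.0161
finger_force: 0.0
```

{"api": "apply_moves", "payload": {
  "claw": [0.016, 0.016, 0.016, 0.016, 0.016, 0.016, 0.016, 0.016, 0.016, 0.016, 0.016, 0.016, 0.016, 0.016, 0.016, 0.016, 0.016, 0.016, 0.016],
  "xyz": [
    [-0.008, 0, 0],
    [-0.008, 0, 0],
    [-0.01, 0, 0],
    [-0.012, 0, 0],
    [-0.013, 0, 0],
    [-0.013, 0, 0],
    [-0.013, 0, 0],
    [-0.013, 0, 0],
    [-0.013, 0, 0],
    [-0.013, 0, 0],
    [-0.013, 0, 0],
    [-0.013, 0, 0],
    [-0.013, 0, 0],
    [-0.013, 0, 0],
    [-0.013, 0, 0],
    [-0.013, 0, 0],
    [-0.013, 0, 0],
    [-0.013, 0, 0],
    [-0.013, 0, 0]
  ],
  "twist": [
    [0, 0, 0],
    [0, 0, 0],
    [0, 0, 0],
    [0, 0, 0],
    [0, 0, 0],
    [0, 0, 0],
    [0, 0, 0],
    [0, 0, 0],
    [0, 0, 0],
    [0, 0, 0],
    [0, 0, 0],
    [0, 0, 0],
    [0, 0, 0],
    [0, 0, 0],
    [0, 0, 0],
    [0, 0, 0],
    [0, 0, 0],
    [0, 0, 0],
    [0, 0, 0]
  ]
}}

```text
clock: 12.9
position: [0.6008, -0.093, 0.0493]
tool_rot: [-3.142, 0.0, 1.53]
force: [-1.0, 0.3, 0.1]
grip_width: 0.0161
finger_force: 0.0
```

{"api": "apply_moves", "payload": {
  "claw": [0.016, 0.016, 0.016, 0.016, 0.016, 0.016, 0.016],
  "xyz": [
    [0, 0, 0],
    [0, 0, -0.04],
    [0, 0, -0.045],
    [0, 0, -0.045],
    [0, 0, 0],
    [0, 0, 0],
    [0, 0, 0]
  ],
  "twist": [
    [0, 0, 0],
    [0, 0, 0],
    [0, 0, 0],
    [0, 0, 0],
    [0, 0, 0],
    [0, 0, 0],
    [0, 0, 0]
  ]
}}

```text
clock: 13.6
position: [0.6004, -0.0913, 0.1784]
tool_rot: [-3.14, -0.0, 1.53]
force: [0.4, -0.1, -0.3]
grip_width: 0.0157
finger_force: 0.0
```

```bash
python3 - <<'E'
from h import *
a=shot('top','t4.png')['img']; b=shot('scene','s4.png')['img']; where()
o=np.hstack([a[140:350,100:460],b[120:330,140:420]])[...,::-1]; o=cv2.resize(o,(800,262)); cv2.imwrite('pics/m4.png',o)
E
```

```text
t 13.7 board [ 0.0672 -0.1639  0.1781] rot [-3.14 -0.    1.53] w 0.0157 F [ 0.3  0.2 -0.2]
```

View pics/m4.png

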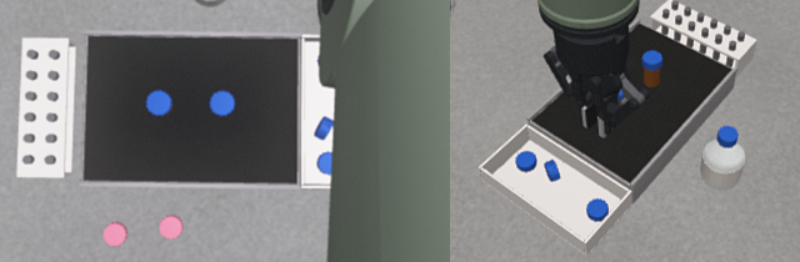

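All three caps are in the bin, at (526,160), (552,170) and (597,209). One stands on its edge, but it is wholly inside. The vials at (158,103) and (222,103), the rack and the bottle have not moved, and the gripper is clear, so I'm handing in.

```bash
python3 -c "
from workcell import bot
print(bot.job_done())"
```

```text
the job is handed in; nothing more can be done
None
```

All three loose caps were swept into the white bin with the fingertips in about 14 s (one rests on its edge inside the bin); the vials, rack and bottle stayed in place, and the job is handed in.

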